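# Start the thread of a reservoir cap and close it

### The arm

A 6-joint arm with a two-finger parallel gripper is mounted at the origin on the work surface; the furniture and walls round the work are solid. World frame = base frame: x ahead of the robot, y to its left, z up, the work surface at z = 0. Lengths are in m, angles in rad, forces in N, time in s.
With the tool pointing down it reaches from about 0.225 to 0.875 m from the base axis. Payload 3.4 kg.
Tool frame: the origin (TCP) lies at the very end of the fingers, on their centre line; the grasp point (between the pads) lies 19 mm behind it; z points along the fingers, x is the direction in which the jaws open and shut, and the axes are right-handed (so a half turn about z gives the same grasp; the last joint's range is limited). The gripper opens to 85 mm and grips with 20 to 120 N. Pads are 22 mm wide; open, the fingers measure 114 mm over their backs; the gripper's body (76 mm by 85 mm) begins 54 mm behind the grasp point. The pads swing forward as they close: fully open they stand 13 mm farther back than shut.
Start: joints at [-1.274, 0.276, 1.505, -0, 1.361, -0.121], TCP at [0.233, -0.526, 0.231] pointing down, gripper open.
Joint ranges: [-2.89, 2.89], [-0.75, 2.08], [0.22, 2.7], [-1.18, 4.32], [0.11, 2.71], [-2.7, 2.7]. Speed limits (rad/s): [2.57, 2.57, 3.14, 3.14, 3.14, 3.14].

### API

Orientations are given as a unit quaternion [w, x, y, z].
In Python, from rig import manip gives the robot as it stands.
- The arm moves only by the tool send_rows, never from a script. Its argument "increments" is a list of rows, each a list of 5 numbers: the opening, from 0 (shut) to 1 (fully open), then the shift along the tool's x, y, z in m, then the turn about the tool's z in rad. A call has 1 to 8 rows; each row shifts and turns the commanded pose from where the row before left it, along the tool's axes as they then stand; what a row does not reach is not made up. A row lasts 1/8 s, in which the tool goes at most 62.5 mm and 10.7 degrees, less where a joint would pass 70% of its speed; a pose out of reach is approached as far as the arm can. A call is refused whole if a number of a shift passes 0.0625 or a number of a turn 0.188, either way. A call with a gripper value outside its range is refused whole. The fingers move at their own pace and stop on an object; "squeeze" is the grip in N (left out, the last holds). Time passes only in rows, so rows that do not move let the fingers close. It gives the time, the measured TCP pose, the force and the opening at its end, in the units of the state.
- manip.get_state(): the state, without advancing time (a new reading comes with each control period).
- manip.get_image(name): name is "side" or "top"; returns the picture (480x640x3 uint8, red, green, blue); there is no depth.
- manip.calibration(name): a dict with "fx", "fy", "cx", "cy" (pixels), "camera_from_world" (4x4, takes a point from world to camera coordinates). Camera axes: x right, y up, looking along -z (the intrinsics and any distortion apply to the point x, -y, -z); pixel columns grow to the right and rows downward; lengths in m; the calibration is good to about 2 mm. A picture is of the moment at which its call begins. calibration takes no time and is no camera call.
- manip.sign_off(): hands the job in, once; it reports no verdict.
The state is a dict: "clock": time; "qpos": joint angles; "qd": joint speeds; "effort": joint torques, N m; "position": TCP position; "ee_rot": TCP orientation; "contact_force": force on the tool from outside, world axes, zero at the start; "moment": the same for the moment, N m; "width": finger opening in m.
Only numpy, scipy, OpenCV 4.12 (cv2) and the standard library are available. Lean on these libraries where they do the work, as an engineer would, in place of code of your own. Each camera call takes 0.05 s, during which the arm holds its last target.

### The job

Two identical coolant reservoirs stand on the desk; the winged cap of one only rests on its neck, standing proud, because its thread has not caught. Turn that cap backward (anticlockwise seen from above) until it drops into the thread start, then turn it forward (clockwise) until it is home, and let go. Leave the reservoir that is already closed alone.

Things in the scene. Friction and masses are not known exactly. Their poses are not given: they have to be found in the camera images.
- cap: Loose black cap: skirt 64 mm wide, 23 mm high; on it a grip bar 52 mm long (cap x), 16 mm wide, 23 to 53 mm above the origin (centre of the skirt's lower edge, z up). 80 g. At first its inner lugs lie on the thread turns: origin 84.5 mm above the tank's, turned 42 to 64 degrees clockwise (from above) of the tank's axes. Over the thread start it drops, or is pushed lightly, 12.5 mm.
- tank: Fixed grey reservoir under that cap, 110 (x) by 90 (y) by 70 mm high, origin: centre of underside, z up, neck along its z axis. Thread start: cap axes parallel to the tank's (within 12 degrees). Single rib on top at -x: pointer's place at thread start; double rib 62 degrees clockwise: pointer's place when home.
- cap_pointer (a point): Tip of the cap's small pointer, on the cap's -x side, 32 mm from its axis, 18 mm above its origin. Once dropped (cap origin 72 mm above the tank's) and kept down, the cap turns clockwise freely with over 2 mm of play in height and sinks no further, up to a rigid stop 62 degrees clockwise of the thread start; from 46 degrees on it counts as home.
- closed_tank: The other fixed reservoir, alike, its like cap already home: skirt 2 mm above the tank's top (14.5 mm at the loose one), bar top at 125 mm. Not to be touched. Origin: centre of the underside.
Not all that is in view belongs to the job. Leave any green or purple look-alike of the cap alone.

How it is judged:
On the way:
1. turned back to the thread start, the cap has dropped (z of cap in the frame of tank below 0.0765 m and x of cap_pointer in the frame of tank below -0.0275 m), for 0.1 s.
At the end, for the whole second after the job is handed in: The cap sits down on its own neck (origin no more than 75.5 mm above the tank's, within 6 mm of its axis, tilted less than 9 degrees), is turned at least about 45 degrees clockwise from the thread start so that its lugs lie under the thread, is released and at rest (z of cap in the frame of tank below 0.0755 m and horizontal distance between cap and tank below 0.006 m and angle between cap's own z axis and vertical below 0.15 rad and y of cap_pointer in the frame of tank above 0.022 m and x of cap_pointer in the frame of tank below 0 m and linear speed of cap below 0.02 m/s); the robot touches nothing.
It fails at once if the closed reservoir is pushed or gripped (contact force between any of the fingers, the arm and closed_tank above 3 N).
It also fails if it takes over 32 s, if anything falls off the work surface, if the arm or the gripper's body presses on something with over 40 N, if the wrist force passes 120 N, or if a joint passes its speed limit or range.

## Working session

There is one attempt and no reset: what is moved stays moved. The work goes in short steps, Python scripts to look and compute and a tool call to move; the robot and the scene stay as the last step left them, time stands still between calls to the robot, and variables do not carry over. Pictures are saved under pics/ and viewed, and the job is handed in when it is done.

Besides the shell and the picture viewer there is one more tool, called after "Request:" as name(argument=value, ...), one argument or row to a line, values as JSON. send_rows: Moves the arm, as the interface text tells. Its arguments: {"type":"object","properties":{"increments":{"type":"array","items":{"type":"array","items":{"type":"number"}}},"squeeze":{"type":"number"}},"required":["increments"]}

```bash
mkdir -p pics; python3 - <<'E'
from rig import manip
import cv2,numpy as np
for n in("top","side"):
    im=manip.get_image(n); cv2.imwrite(f"pics/{n}0.png",im[:,:,::-1])
    c=manip.calibration(n); print(n,c)
print(manip.get_state())
E
```

```text
top {'fx': 461.51386110276917, 'fy': 461.51386110276917, 'cx': 316.3167497495631, 'cy': 242.08973476208774, 'camera_from_world': array([[-0.00894127, -0.99904091, -0.04286401,  0.06916627],
       [ 0.99837796, -0.01132923,  0.05579514, -0.43447107],
       [-0.05622724, -0.0422956 ,  0.99752172, -0.900229  ],
       [ 0.        ,  0.        ,  0.        ,  1.        ]])}
side {'fx': 602.504644711827, 'fy': 602.504644711827, 'cx': 318.23880341607344, 'cy': 242.00799289697946, 'camera_from_world': array([[ 0.99389295, -0.11025632, -0.0045114 , -0.45308399],
       [ 0.07983629,  0.69024917,  0.71915384, -0.15720331],
       [-0.07617726, -0.7151221 ,  0.69483624, -0.96081626],
       [ 0.        ,  0.        ,  0.        ,  1.        ]])}
{'clock': 0.1, 'qpos': array([-1.27402021e+00,  2.76499362e-01,  1.50599567e+00, -4.16489213e-05,
        1.36069803e+00, -1.20989218e-01]), 'qd': array([-4.38871504e-04, -7.91652202e-04, -4.12300945e-03,  2.29523971e-04,
        1.00060361e-05, -2.05075370e-03]), 'effort': array([ 1.71726500e-03, -4.17699945e+01, -2.46402633e+01, -2.60764118e-04,
        5.72507342e-03, -3.32555871e-06]), 'position': array([ 0.23313738, -0.52510289,  0.23054901]), 'ee_rot': array([-4.98371264e-04,  8.38369268e-01, -5.45102128e-01, -6.26395569e-04]), 'contact_force': array([-0.5027405 ,  0.98848993,  0.22839988]), 'moment': array([ 0.02926484,  0.00625582, -0.0560846 ]), 'width': 0.08558907111511306}
```

View pics/top0.png

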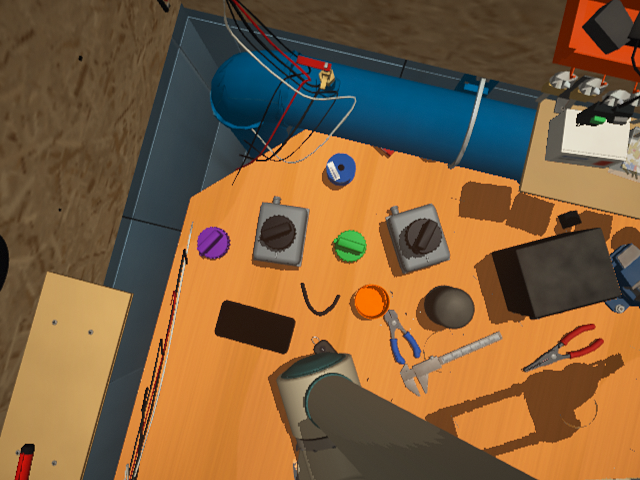

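View pics/side0.png

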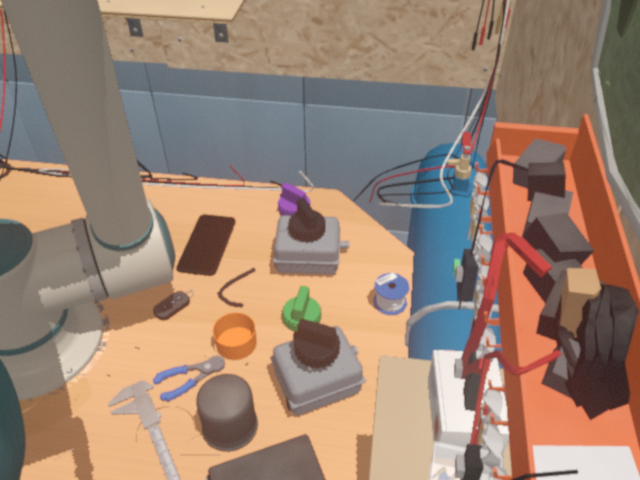

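```bash
python3 - <<'E'
import cv2,numpy as np
t=cv2.imread("pics/top0.png");s=cv2.imread("pics/side0.png")
f=lambda im,x,y,w:cv2.resize(im[y:y+w,x:x+w],(390,390),interpolation=cv2.INTER_CUBIC)
cv2.imwrite("pics/zt.png",np.hstack([f(t,240,190,80),f(t,380,195,80)]))
cv2.imwrite("pics/zs.png",np.hstack([f(s,262,190,95),f(s,268,315,95)]))
E
```

```text
(no output)
```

View pics/zt.png

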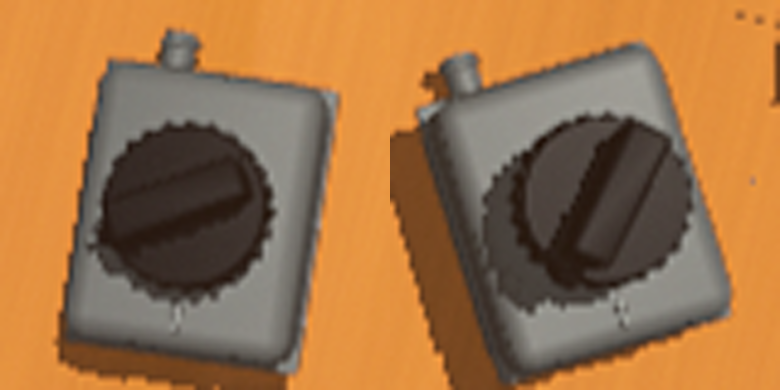

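View pics/zs.png

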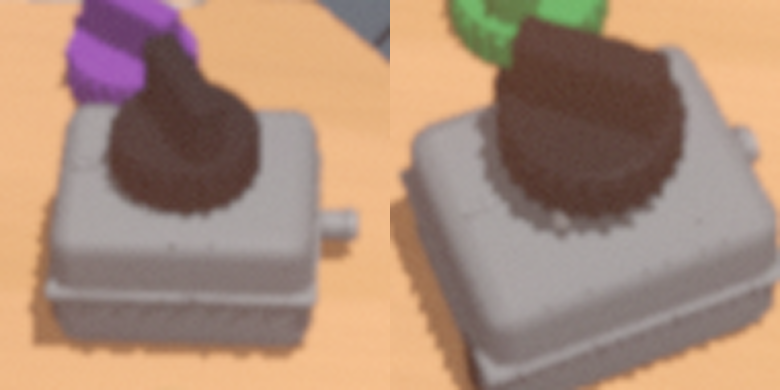

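```bash
cat > h.py <<'E'
import numpy as np,cv2
from rig import manip
def ray(n,u,v,z):
    c=manip.calibration(n);T=c["camera_from_world"];R,t=T[:3,:3],T[:3,3]
    d=R.T@np.array([(u-c["cx"])/c["fx"],-(v-c["cy"])/c["fy"],-1.]);o=-R.T@t
    return o+d*(z-o[2])/d[2]
def proj(n,p):
    c=manip.calibration(n);T=c["camera_from_world"];q=T[:3,:3]@np.array(p)+T[:3,3]
    return c["cx"]+c["fx"]*q[0]/-q[2],c["cy"]-c["fy"]*q[1]/-q[2]
E
python3 - <<'E'
import cv2,numpy as np
t=cv2.imread("pics/top0.png");s=cv2.imread("pics/side0.png")
def z(im,x,y,w,h,k,n):
    c=cv2.resize(im[y:y+h,x:x+w],None,fx=k,fy=k,interpolation=cv2.INTER_CUBIC)
    c=np.clip(255*(c/255.)**0.5,0,255).astype(np.uint8)
    for i in range(0,w,10):
        cv2.line(c,(i*k,0),(i*k,6),(0,0,255),1);cv2.putText(c,str(x+i),(i*k+1,16),0,.35,(0,0,255))
    for i in range(0,h,10):
        cv2.line(c,(0,i*k),(6,i*k),(0,0,255),1);cv2.putText(c,str(y+i),(8,i*k+4),0,.35,(0,0,255))
    cv2.imwrite(n,c)
z(t,382,198,74,74,8,"pics/zt2.png");z(s,268,312,100,100,6,"pics/zs2.png")
E
```

```text
(no output)
```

View pics/zt2.png

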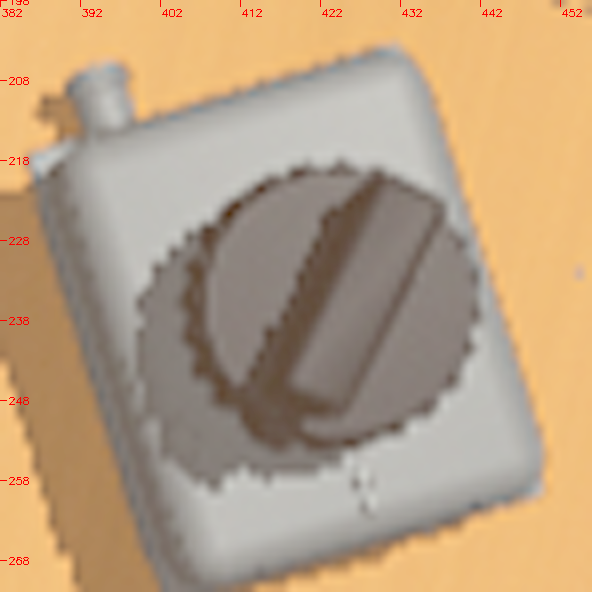

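View pics/zs2.png

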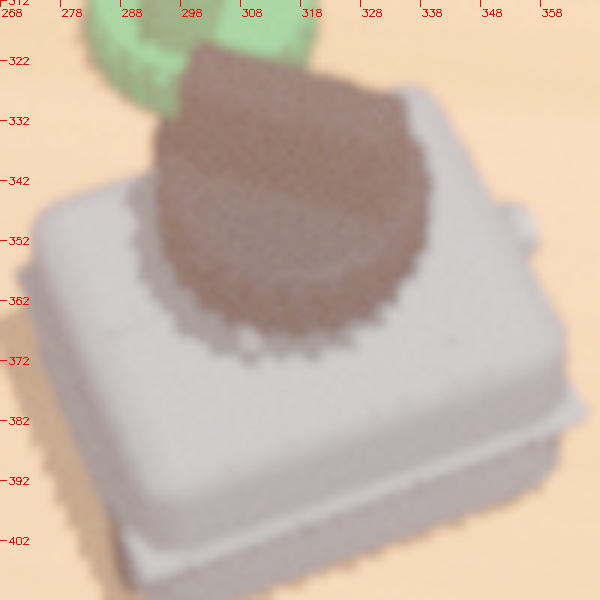

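```bash
python3 - <<'E'
from h import *
P=lambda a,b,z:ray("top",382+a/8-.0,198+b/8,z)
S=lambda a,b,z:ray("side",268+a/6,312+b/6,z)
deg=lambda d:np.degrees(np.arctan2(d[1],d[0]))
c=[P(a,b,.1375) for a,b in((380,178),(445,208),(350,415),(292,392))]
print("bar centre top",np.mean(c,0),"lens",np.linalg.norm(c[0]-c[3]),np.linalg.norm(c[1]-c[2]),np.linalg.norm(c[0]-c[1]),np.linalg.norm(c[2]-c[3]))
print("bar yaw",deg(c[0]-c[3]),deg(c[1]-c[2]))
print("skirt c",P(342,305,.1075), "diam",np.linalg.norm(P(205,305,.1075)-P(480,305,.1075)))
print("tank yaw R",deg(P(425,80,.06)-P(542,440,.06)),"top",deg(P(150,125,.06)-P(395,48,.06))-90,"bot",deg(P(210,590,.06)-P(535,492,.06))-90)
print("rib",P(363,490,.07))
# side: bar top far edge corners
a,b=S(205,45,.1375),S(400,95,.1375);print("side bar far edge",a,b,np.linalg.norm(a-b),deg(b-a),"front",S(170,110,.1375))
print("side skirt",S(293,200,.1075))
# triangulate bar's top far corner
for z in(.125,.13,.1375,.145):print(z,P(445,208,z)[:2],S(400,95,z)[:2])
# ground outline rect centre of tank upper edge
k=[P(60,150,.06),P(405,45,.07),P(542,470,.06),P(200,590,.07)];print("tank",k,np.mean(k,0))
E
```

```text
bar centre top [ 0.43760285 -0.1297901   0.1375    ] lens 0.049260408829081094 0.04843122925845049 0.015012602095308823 0.013055915308411471
bar yaw -23.291481665591814 -25.589362278444057
skirt c [ 0.43820386 -0.1302941   0.1075    ] diam 0.05993928977889742
tank yaw R 16.45643619091691 top 16.814307053902752 bot 16.32093897911882
rib [ 0.3981237  -0.14130531  0.07      ]
side bar far edge [ 0.4217603  -0.11604471  0.1375    ] [ 0.46356717 -0.13505165  0.1375    ] 0.04592470013189557 -24.44828892898465 front [ 0.41238259 -0.1333891   0.1375    ]
side skirt [ 0.43902949 -0.13883256  0.1075    ]
0.125 [ 0.45770624 -0.14938056] [ 0.46500786 -0.1254299 ]
0.13 [ 0.45724424 -0.14828407] [ 0.46443158 -0.1292786 ]
0.1375 [ 0.45655124 -0.14663934] [ 0.46356717 -0.13505165]
0.145 [ 0.45585824 -0.14499461] [ 0.46270276 -0.1408247 ]
tank [array([ 0.47849736, -0.07478094,  0.06      ]), array([ 0.50065777, -0.1531927 ,  0.07      ]), array([ 0.40252047, -0.18444029,  0.06      ]), array([ 0.37555638, -0.10374515,  0.07      ])] [ 0.43930799 -0.12903977  0.065     ]
```

Request:
send_rows(
  increments=[
    [1,-0.0277,-0.0347,0,0],
    [1,-0.0277,-0.0347,0,0],
    [1,-0.0277,-0.0347,0,0],
    [1,-0.0277,-0.0347,0,0],
    [1,-0.0277,-0.0347,0,0],
    [1,-0.0277,-0.0347,0,0],
    [1,-0.0277,-0.0347,0,0],
    [1,-0.0277,-0.0347,0,0],
  ],
  squeeze=40,
)

```text
clock: 1.1
position: [0.3974, -0.2089, 0.2311]
ee_rot: [-0.0, 0.838, -0.545, -0.0]
contact_force: [0.3, 0.4, 0.3]
width: 0.0855
```

Request:
send_rows(
  increments=[
    [1,-0.0277,-0.0347,0,0],
    [1,-0.0277,-0.0347,0,0],
    [1,0,0,0,0.17],
    [1,0,0,0,0.17],
    [1,0,0,0,0.17],
    [1,0,0,0,0.17],
    [1,0,0,0,0.163],
    [1,0,0,0,0],
  ],
)

```text
clock: 2.1
position: [0.4378, -0.1315, 0.231]
ee_rot: [-0.0, -0.543, 0.84, 0.0]
contact_force: [0.2, -0.4, -0.5]
width: 0.0852
```

```bash
cat >> h.py <<'E'
def st():
    s=manip.get_state();w,x,y,z=s["ee_rot"]
    X=np.array([1-2*(y*y+z*z),2*(x*y+w*z)])
    print("t",s["clock"],"pos",s["position"].round(4),"yaw",np.degrees(np.arctan2(X[1],X[0])).round(2),"F",s["contact_force"].round(1),"M",s["moment"].round(2),"w",round(float(s["width"]),4),"q",s["qpos"].round(3))
    return s["position"],X
def togo(tgt,yaw=None):
    p,X=st();X=X/np.linalg.norm(X);Y=np.array([X[1],-X[0]]);d=np.array(tgt)-p
    print("tool shift",(d[:2]@X).round(4),(d[:2]@Y).round(4),(-d[2]).round(4))
    if yaw is not None: print("turn",np.radians(np.degrees(np.arctan2(X[1],X[0]))-yaw).round(4))
E
python3 -c "
from h import *
togo((.438,-.131,.114),-114.4)
for n in('top','side'): cv2.imwrite(f'pics/{n}1.png',manip.get_image(n)[:,:,::-1])"
```

```text
t 2.1 pos [ 0.4378 -0.1315  0.231 ] yaw -114.25 F [ 0.2 -0.4 -0.5] M [ 0.05 -0.04 -0.04] w 0.0852 q [-0.444  0.097  1.737 -0.     1.308  1.55 ]
tool shift -0.0005 0.0 0.117
turn 0.0026
```

View pics/side1.png

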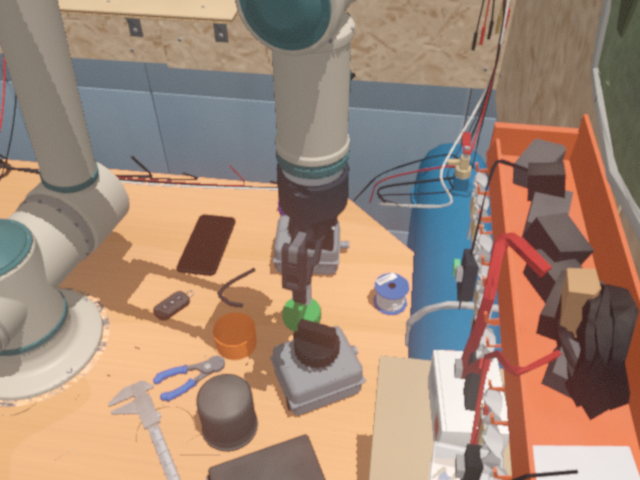

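Request:
send_rows(
  increments=[
    [1,0,0,0.03,0],
    [1,0,0,0.03,0],
    [1,0,0,0.03,0],
    [1,0,0,0.017,0],
    [1,0,0,0.01,0],
    [1,0,0,0,0],
  ],
)

```text
clock: 2.95
position: [0.4378, -0.1315, 0.1139]
ee_rot: [-0.0, -0.542, 0.84, 0.0]
contact_force: [0.3, 0.1, 0.0]
width: 0.0854
```

```bash
python3 -c "
from h import *
togo((.438,-.131,.114),-114.4)
a=[manip.get_image(n)[:,:,::-1] for n in('top','side')]
f=lambda im,x,y,w:cv2.resize(im[y:y+w,x:x+w],(390,390),interpolation=cv2.INTER_CUBIC)
cv2.imwrite('pics/z2.png',np.hstack([f(a[0],360,180,110),f(a[1],250,260,130)]))"
```

```text
t 2.95 pos [ 0.4378 -0.1315  0.1139] yaw -114.32 F [0.3 0.1 0. ] M [-0.04  0.01 -0.02] w 0.0854 q [-0.444  0.204  1.927 -0.     1.011  1.551]
tool shift -0.0006 0.0 -0.0001
turn 0.0014
```

View pics/z2.png

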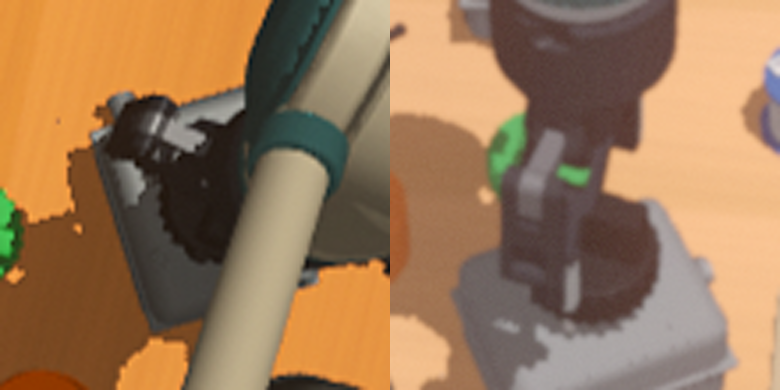

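Request:
send_rows(
  increments=[
    [0,0,0,0,0],
    [0,0,0,0,0],
    [0,0,0,0,0],
    [0,0,0,0,0],
    [0,0,0,0,0],
    [0,0,0,0,0],
  ],
)

```text
clock: 3.8
position: [0.4387, -0.1313, 0.1145]
ee_rot: [0.001, -0.542, 0.841, -0.0]
contact_force: [2.1, 2.1, 3.2]
width: 0.0152
```

```bash
python3 -c "
from h import *
st()
a=[manip.get_image(n)[:,:,::-1] for n in('top','side')]
f=lambda im,x,y,w:cv2.resize(im[y:y+w,x:x+w],(390,390),interpolation=cv2.INTER_CUBIC)
cv2.imwrite('pics/z3.png',np.hstack([f(a[0],360,180,110),f(a[1],250,260,130)]))"
```

```text
t 3.8 pos [ 0.4387 -0.1313  0.1145] yaw -114.39 F [2.1 2.1 3.2] M [ 0.6  -0.37  0.01] w 0.0152 q [-4.440e-01  2.030e-01  1.926e+00  1.000e-03  1.011e+00  1.552e+00]
```

View pics/z3.png

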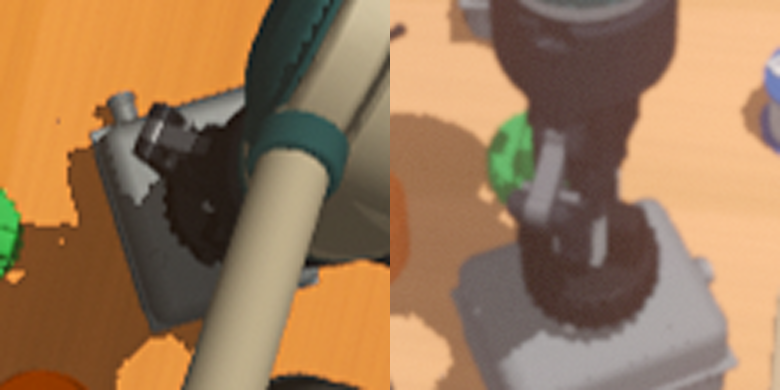

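Request:
send_rows(
  increments=[
    [0,0,0,0,-0.15],
    [0,0,0,0,-0.15],
    [0,0,0,0,-0.15],
    [0,0,0,0,-0.15],
    [0,0,0,0,-0.12],
    [0,0,0,0,0],
  ],
)

```text
clock: 4.65
position: [0.4391, -0.1312, 0.1144]
ee_rot: [-0.001, 0.803, -0.596, 0.001]
contact_force: [2.9, 4.3, -0.0]
width: 0.0157
```

```bash
python3 -c "
from h import *
st()"
```

```text
t 4.65 pos [ 0.4391 -0.1312  0.1144] yaw -73.12 F [ 2.9  4.3 -0. ] M [ 0.82 -0.7  -0.03] w 0.0157 q [-0.444  0.204  1.926  0.002  1.01   0.831]
```

Request:
send_rows(
  increments=[
    [0,0,0,0.002,0],
    [0,0,0,0.002,0],
    [0,0,0,0,0],
  ],
)

```text
clock: 5.03
position: [0.4378, -0.1308, 0.1099]
ee_rot: [-0.0, 0.803, -0.596, -0.001]
contact_force: [1.7, 5.6, 0.4]
width: 0.0153
```

Request:
send_rows(
  increments=[
    [0,0,0,0.003,0],
    [0,0,0,0.003,0],
    [0,0,0,0.0015,0],
    [0,0,0,0,0],
  ],
)

```text
clock: 5.52
position: [0.4381, -0.1309, 0.1025]
ee_rot: [-0.001, 0.803, -0.596, -0.0]
contact_force: [3.7, 4.8, 0.7]
width: 0.0154
```

```bash
python3 -c "
from h import *
st()
a=[manip.get_image(n)[:,:,::-1] for n in('top','side')]
f=lambda im,x,y,w:cv2.resize(im[y:y+w,x:x+w],(390,390),interpolation=cv2.INTER_CUBIC)
cv2.imwrite('pics/z4.png',np.hstack([f(a[0],360,180,110),f(a[1],250,290,120)]))"
```

```text
t 5.525 pos [ 0.4381 -0.1309  0.1025] yaw -73.14 F [3.7 4.8 0.7] M [ 0.99 -0.57 -0.05] w 0.0154 q [-0.444  0.218  1.944  0.002  0.981  0.832]
```

View pics/z4.png

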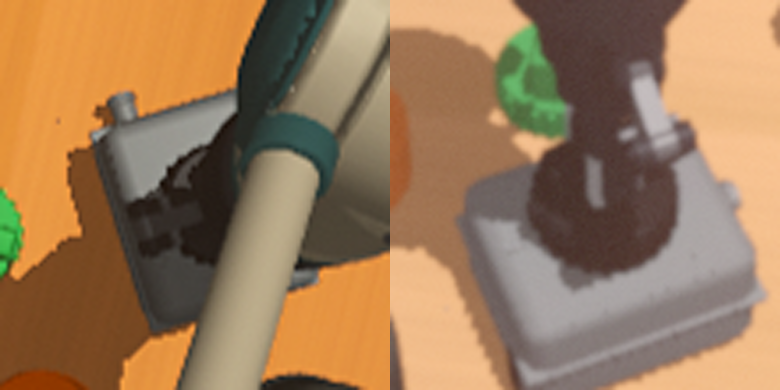

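Request:
send_rows(
  increments=[
    [0,0,0,0.0015,0],
    [0,0,0,0,0],
  ],
)

```text
clock: 5.88
position: [0.4382, -0.1309, 0.1019]
ee_rot: [-0.001, 0.803, -0.596, -0.0]
contact_force: [2.0, 5.5, 8.3]
width: 0.0151
```

Request:
send_rows(
  increments=[
    [0,0,0,-0.0008,0],
    [0,0,0,0,0.15],
    [0,0,0,0,0.15],
    [0,0,0,0,0.15],
    [0,0,0,0,0.15],
    [0,0,0,0,0.15],
    [0,0,0,0,0.1],
    [0,0,0,0,0],
  ],
)

```text
clock: 6.88
position: [0.4382, -0.1308, 0.1019]
ee_rot: [0.001, -0.486, 0.874, 0.001]
contact_force: [2.0, 5.0, 2.0]
width: 0.0151
```

```bash
python3 -c "
from h import *
st()"
```

```text
t 6.875 pos [ 0.4382 -0.1308  0.1019] yaw -121.87 F [2. 5. 2.] M [ 1.09 -0.6  -0.01] w 0.0151 q [-0.444  0.218  1.945  0.002  0.979  1.682]
```

Request:
send_rows(
  increments=[
    [0,0,0,0,0.08],
    [0,0,0,0,0.06],
    [0,0,0,0,0],
  ],
)

```text
clock: 7.25
position: [0.438, -0.1304, 0.1019]
ee_rot: [0.0, -0.423, 0.906, 0.001]
contact_force: [4.0, 6.1, 2.0]
width: 0.0155
```

```bash
python3 -c "
from h import *
st()"
```

```text
t 7.25 pos [ 0.438  -0.1304  0.1019] yaw -129.89 F [4.  6.1 2. ] M [ 1.18 -0.49 -0.02] w 0.0155 q [-0.443  0.218  1.945  0.002  0.98   1.822]
```

Request:
send_rows(
  increments=[
    [1,0,0,0,0],
    [1,0,0,0,0],
    [1,0,0,0,0],
    [1,0,0,0,0],
    [1,0,0,0,0],
    [1,0,0,-0.02,0],
    [1,0,0,-0.03,0],
    [1,0,0,-0.04,0],
  ],
)

```text
clock: 8.25
position: [0.4373, -0.1314, 0.1923]
ee_rot: [-0.001, -0.424, 0.906, 0.001]
contact_force: [-0.3, 0.3, 0.3]
width: 0.0856
```

Request:
send_rows(
  increments=[
    [1,0,0,-0.05,0],
    [1,0,0.05,-0.03,0],
    [1,0,0.05,0,0],
    [1,0,0.05,0,0],
    [1,0,0.05,0,0],
    [1,0,0,0,0],
    [1,0,0,0,0],
  ],
)

```text
clock: 9.12
position: [0.285, -0.0038, 0.2724]
ee_rot: [0.001, -0.424, 0.906, -0.001]
contact_force: [-0.0, -0.5, 0.1]
width: 0.0858
```

```bash
python3 -c "
from h import *
st()
a=[manip.get_image(n)[:,:,::-1] for n in('top','side')]
cv2.imwrite('pics/top5.png',a[0]);cv2.imwrite('pics/side5.png',a[1])
f=lambda im,x,y,w:cv2.resize(im[y:y+w,x:x+w],(390,390),interpolation=cv2.INTER_CUBIC)
cv2.imwrite('pics/z5.png',np.hstack([f(a[0],380,195,80),f(a[1],268,312,100)]))"
```

```text
t 9.125 pos [ 0.285  -0.0038  0.2724] yaw -129.8 F [-0.  -0.5  0.1] M [-0.   -0.02  0.04] w 0.0858 q [-0.259 -0.214  1.917 -0.     1.437  2.007]
```

View pics/z5.png

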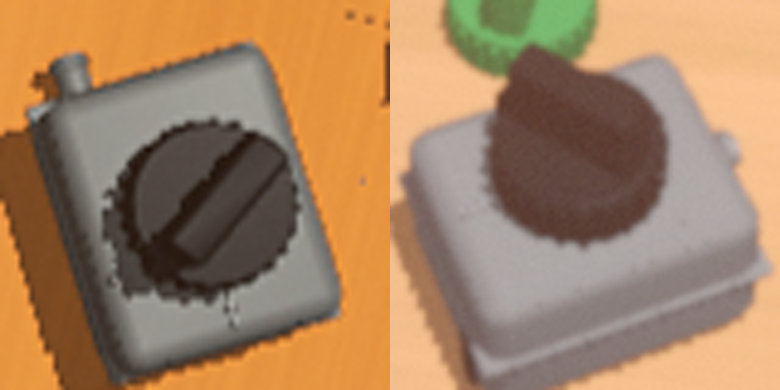

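View pics/top5.png

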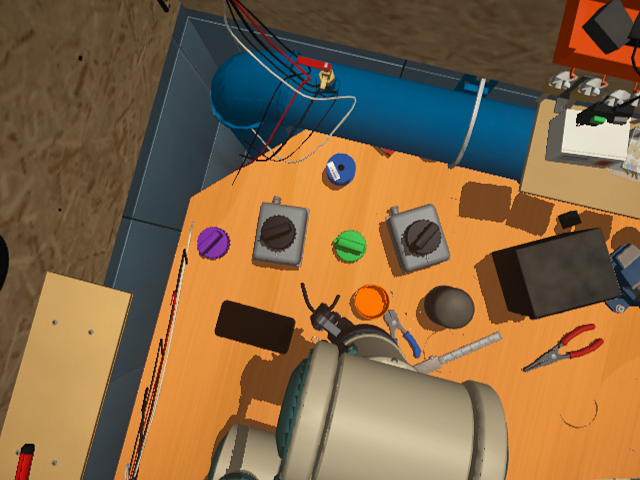

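```bash
python3 -c "
from h import *
P=lambda a,b,z:ray('top',380+a/4.875,195+b/4.875,z)
deg=lambda d:np.degrees(np.arctan2(d[1],d[0]))
c=[P(a,b,.125) for a,b in((252,138),(287,164),(208,260),(175,240))]
print(np.mean(c,0),deg(c[0]-c[3]),deg(c[1]-c[2]),np.linalg.norm(c[0]-c[3]),np.linalg.norm(c[1]-c[2]))"
```

```text
[ 0.43699278 -0.13126943  0.125     ] -37.78040003707554 -40.16973947492776 0.04529864833649191 0.04399841143670607
```

```bash
python3 -c "
from rig import manip
print(manip.sign_off())"
```

```text
the job is handed in; nothing more can be done
None
```

The loose cap is seated and turned home, and I handed the job in at about 9 s. The sign-off reported no verdict.

**What I did:** I gripped the bar of the loose cap and turned it back about 41°, until it was parallel to the tank's axes. It then dropped 12.5 mm with almost no force and seated at about 8 N. I turned it 56.8° clockwise, which is past the 46° mark and short of the 62° stop. Then I let go and pulled the arm well clear.

**Last checks:**
- **Turn:** the final pictures put the bar about 55.5° clockwise of the thread start, close to the 56.8° the arm turned.
- **Position:** the cap's centre is at about (0.437, -0.131). That is within about 3 mm of the tank centre I estimated, but pixel and calibration error are about that large too.
- **Release:** the force reading was about 0 N with the gripper open, so nothing was being touched.
- **Closed reservoir:** it looks unchanged in the top picture. I never moved near it.

**Disagreements:**
- The bar measured only 44–45 mm long in the last picture, against a true 52 mm, because its corners were blurred. The position and angle fit the rest.
- The first side-view and top-view estimates of the cap's centre differed by about 3 mm.
- I judged the final seated height from the drop and the seating force, and did not measure it after release.

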